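# Kit a junction box: pour the brass bushes out of the jug

### The job

Kit up the square steel junction box for the next trainee: pick up the white jug and, keeping it upright, turn it so that its pouring lip faces the square box, then tip it over that lip, low over the box, so that all five brass bushes run out into the box. Stand the empty jug upright on the bench again, and leave the box and everything else on the bench where they are.

Things in the scene. Friction and masses are not known exactly. Their poses are not given: they have to be found in the camera images.
- jug_mid (a point): White plastic jug, a tapered round shell 105 mm high, outer diameter 80 mm at the foot, 112 mm at the rim, wall 3 mm, about 160 g empty. The point lies on its axis, half-way up (52.5 mm above the foot). Its x axis points to the middle of the pouring lip, z up out of the mouth; the handle is on the -x side. It starts upright on the bench, lip roughly away from the robot, the five bushes inside.
- jug_lip (a point): The outer end of the jug's pouring lip, level with the rim: 82 mm from the jug's axis along its x, 105 mm above the foot. The lip is a broad trough, about 40 mm wide at its end, that starts 60 mm above the foot and flares out by some 37 degrees. The shell is slippery plastic: tipped by about 100 to 115 degrees, the jug empties.
- jug_handle (a point): Grip point in the middle of the upright strap of the jug's handle: 94 mm from the jug's axis along its -x, 65 mm above the foot. The strap is a flat bar 16 mm wide (along the jug's y), 8 mm thick (along x), upright from 34 to 90 mm above the foot, about 38 mm clear of the shell; arms at its top and bottom join it to the shell. Grip it across its 16 mm width.
- square_box_mouth (a point): Square steel junction box lying on its back, open upward: 102 x 102 mm outside, 54 mm high, walls and floor 2.5 mm, about 380 g, loose on the bench. The point is the centre of its open mouth, level with its rim (54 mm above the bench); x and y run along its sides, z up. It is the only square one of the three open steel boxes lying on the bench top.
- bush0: One of five alike brass conduit bushes in the jug: hexagonal head 23 mm across flats and 7 mm thick with a 20 mm round shank 10 mm long, 17 mm long in all, 24 g. Origin at its middle, z along its length.
- bush1: One of five alike brass conduit bushes in the jug: hexagonal head 23 mm across flats and 7 mm thick with a 20 mm round shank 10 mm long, 17 mm long in all, 24 g. Origin at its middle, z along its length.
- bush2: One of five alike brass conduit bushes in the jug: hexagonal head 23 mm across flats and 7 mm thick with a 20 mm round shank 10 mm long, 17 mm long in all, 24 g. Origin at its middle, z along its length.
- bush3: One of five alike brass conduit bushes in the jug: hexagonal head 23 mm across flats and 7 mm thick with a 20 mm round shank 10 mm long, 17 mm long in all, 24 g. Origin at its middle, z along its length.
- bush4: One of five alike brass conduit bushes in the jug: hexagonal head 23 mm across flats and 7 mm thick with a 20 mm round shank 10 mm long, 17 mm long in all, 24 g. Origin at its middle, z along its length.
- octagon_box: Bystander: shallow octagonal steel box, 102 mm across, 38 mm high, open upward, loose on the bench. Origin under its centre.
- gang_box: Bystander: narrow oblong steel box, 95 x 52 mm, 60 mm high, open upward, loose. Origin under its centre.
- pliers: Bystander: pliers with black grips lying flat, 180 mm long, 16 mm high, loose. Origin under the pivot, x towards the jaws.
- screwdriver: Bystander: screwdriver lying flat, loose. Origin under it, x towards the blade.
- tape_roll: Bystander: roll of black tape lying flat, 66 mm across, 19 mm high, loose. Origin under its centre.
- lampholder: Bystander: round white ceramic lampholder, 112 mm across, 44 mm high, loose. Origin under its centre.

How it is judged:
On the way, in this order (a step that is already met when the one before it is completed fails the run):
1. the jug, upright within 17 degrees and holding all five bushes, has its lip turned to the square box: the box's middle lies ahead of the lip side, within 45 mm of the line the lip points along (angle between jug_mid's own z axis and vertical below 0.3 rad and x of square_box_mouth in the frame of jug_mid above 0.05 m and y of square_box_mouth in the frame of jug_mid between -0.045 and 0.045 m and distance between each of bush0, bush1, bush2, bush3, bush4 and jug_mid below 0.07 m), for 0.1 s.
2. the jug is tipped over its lip, which points more than 45 degrees down, its end within 60 mm of the middle of the box's mouth in plan and at most 100 mm above the box's rim (angle between jug_mid's own x axis and vertical above 2.356 rad and horizontal distance between jug_lip and square_box_mouth below 0.06 m and height (world z) of jug_lip below 0.154 m), for 0.2 s.
At the end, for the whole second after the job is handed in: All five bushes lie inside the square box (middles within its walls and not more than 4 mm above its rim); the jug stands upright (within 6 degrees) on the bench (foot within 5 mm of it), released; the box still lies flat within 30 mm of where it was (x of bush0 in the frame of square_box_mouth between -0.05 and 0.05 m and y of bush0 in the frame of square_box_mouth between -0.05 and 0.05 m and z of bush0 in the frame of square_box_mouth between -0.054 and 0.004 m and x of bush1 in the frame of square_box_mouth between -0.05 and 0.05 m and y of bush1 in the frame of square_box_mouth between -0.05 and 0.05 m and z of bush1 in the frame of square_box_mouth between -0.054 and 0.004 m and x of bush2 in the frame of square_box_mouth between -0.05 and 0.05 m and y of bush2 in the frame of square_box_mouth between -0.05 and 0.05 m and z of bush2 in the frame of square_box_mouth between -0.054 and 0.004 m and x of bush3 in the frame of square_box_mouth between -0.05 and 0.05 m and y of bush3 in the frame of square_box_mouth between -0.05 and 0.05 m and z of bush3 in the frame of square_box_mouth between -0.054 and 0.004 m and x of bush4 in the frame of square_box_mouth between -0.05 and 0.05 m and y of bush4 in the frame of square_box_mouth between -0.05 and 0.05 m and z of bush4 in the frame of square_box_mouth between -0.054 and 0.004 m and angle between each of jug_mid, square_box_mouth's own z axis and vertical below 0.1 rad and height (world z) of jug_mid between 0.048 and 0.058 m and height (world z) of square_box_mouth below 0.06 m and distance of square_box_mouth from where it was at the start of the episode below 0.03 m); the robot touches nothing.
It fails at once if the square box is shifted by more than 30 mm (distance of square_box_mouth from where it was at the start of the episode above 0.03 m).
It fails at once if the octagonal box, the oblong box, the pliers, the screwdriver, the tape roll or the lampholder is shifted by more than 30 mm (distance of any of octagon_box, gang_box, pliers, screwdriver, tape_roll, lampholder from where it was at the start of the episode above 0.03 m).
It also fails if it takes over 58 s, if anything falls off the work surface, if the arm or the gripper's body presses on something with over 40 N, if the wrist force passes 120 N, or if a joint passes its speed limit or range.

### The arm

A 6-joint arm with a two-finger parallel gripper is mounted at the origin on the work surface. World frame = base frame: x ahead of the robot, y to its left, z up, the work surface at z = 0. Lengths are in m, angles in rad, forces in N, time in s.
With the tool pointing down it reaches from about 0.35 to 0.975 m from the base axis. Payload 4.9 kg.
Tool frame: the origin (TCP) lies at the very end of the fingers, on their centre line; the grasp point (between the pads) lies 19 mm behind it; z points along the fingers, y is the line along which they close (so a half turn about z gives the same grasp; the last joint's range is limited). The gripper opens to 85 mm and grips with 20 to 120 N. Pads are 22 mm wide; open, the fingers measure 114 mm over their backs; the gripper's body (76 mm by 85 mm) begins 54 mm behind the grasp point. The pads swing forward as they close: fully open they stand 13 mm farther back than shut.
Start: joints at [-1.38, 0.053, 1.613, -0, 1.476, -0.119], TCP at [0.191, -0.595, 0.231] pointing down, gripper open.
Joint ranges: [-3.01, 3.01], [-1.01, 2.22], [0.06, 2.58], [-1.02, 4.17], [0.09, 2.62], [-3.14, 3.14]. Speed limits (rad/s): [2.57, 2.57, 3.14, 3.14, 3.14, 3.14].

### API

Orientations are given as a rotation vector (axis times angle).
In Python, from station import ctrl gives the robot as it stands.
- The arm moves only by the tool jog_arm, never from a script. Its argument "plan" is a list of rows, each a list of 7 numbers: the shift along the tool's x, y, z in units of 0.02 m (1.0 is 0.02 m), then the turn, a rotation vector about the tool's x, y, z in units of 45 degrees (1.0 is 45 degrees), then the opening, from -1 (shut) to 1 (fully open). A call has 1 to 8 rows; each row shifts and turns the commanded pose from where the row before left it, along the tool's axes as they then stand; what a row does not reach is not made up. A row lasts 1/10 s, in which the tool goes at most 50 mm and 8.59 degrees, less where a joint would pass 70% of its speed; a pose out of reach is approached as far as the arm can. A call with a number of a shift or a turn outside -1 to 1 is refused whole. A call with a gripper value outside its range is refused whole. The fingers move at their own pace and stop on an object; "grip_force" is the grip in N (left out, the last holds). Time passes only in rows, so rows that do not move let the fingers close. It gives the time, the measured TCP pose, the force, the opening and the grip force at its end, in the units of the state.
- ctrl.get_obs(): the state, without advancing time (a new reading comes with each control period).
- ctrl.get_image(name): name is "scene" or "side" or "wrist"; returns (picture, depth): 480x640x3 uint8, red, green, blue; 480x640 float32, m along the optical axis (not along the pixel's ray), 0 where there is no reading.
- ctrl.camera_info(name): a dict with "camera_matrix" (3x3 intrinsics, pixels), "rvec" (rotation vector, rad) and "tvec" (3), from world to camera coordinates, as OpenCV has them; the wrist camera has in their place "T_tool_cam" (4x4, takes a point from camera to tool coordinates, whose origin is the TCP and whose axes are the flange's). Camera axes: x right, y down, z forward; pixel columns grow to the right and rows downward; lengths in m; the calibration is good to about 2 mm. A picture is of the moment at which its call begins: read the wrist's pose just before it. camera_info takes no time and is no camera call.
- ctrl.finish_job(): hands the job in; it is judged then, once.
The state is a dict: "t": time; "q": joint angles; "dq": joint speeds; "effort": joint torques, N m; "tool_pos": TCP position; "tool_rot": TCP orientation; "contact_force": force on the tool from outside, world axes, zero at the start; "wrist_torque": the same for the moment, N m; "opening": finger opening in m; "grip_force": force on a finger pad.
Only numpy, scipy, OpenCV 4.12 (cv2) and the standard library are available. Lean on these libraries where they do the work, as an engineer would, in place of code of your own. Each camera call takes 0.05 s, during which the arm holds its last target. There are 200 camera calls.

## Working session

There is one attempt and no reset: what is moved stays moved. The work goes in short steps, Python scripts to look and compute and a tool call to move; the robot and the scene stay as the last step left them, time stands still between calls to the robot, and variables do not carry over. Pictures are saved under pics/ and viewed, at most 10 in all, crops included, and the job is handed in when it is done.

Besides the shell and the picture viewer there is one more tool, called after "Emit:" in YAML: its name, and indented under it one key for each argument. jog_arm: Moves the arm, as the interface text tells. Shifts and turns lie within -1 to 1; 1 stands for 0.02 m of shift or 45 degrees of turn. Its arguments: {"type":"object","properties":{"plan":{"type":"array"},"grip_force":{"type":"number"}},"required":["plan"]}

```bash
ls; mkdir -p pics; cat > h.py <<'E'
import numpy as np, cv2
from station import ctrl
from scipy.spatial.transform import Rotation as R
def cam(n):
    i=ctrl.camera_info(n); K=np.array(i["camera_matrix"])
    if n=="wrist":
        o=ctrl.get_obs(); T=np.eye(4); T[:3,:3]=R.from_rotvec(o["tool_rot"]).as_matrix(); T[:3,3]=o["tool_pos"]
        return K, T@np.array(i["T_tool_cam"])
    T=np.eye(4); T[:3,:3]=R.from_rotvec(np.ravel(i["rvec"])).as_matrix(); T[:3,3]=np.ravel(i["tvec"])
    return K, np.linalg.inv(T)
def grab(n,f=None):
    K,T=cam(n); im,d=ctrl.get_image(n)
    if f: cv2.imwrite("pics/"+f+".png",im[:,:,::-1]); np.savez("pics/"+f+".npz",im=im,d=d,K=K,T=T)
    return im,d,K,T
def cloud(d,K,T):
    v,u=np.mgrid[:d.shape[0],:d.shape[1]]
    P=np.stack([(u-K[0,2])/K[0,0]*d,(v-K[1,2])/K[1,1]*d,d],-1)
    return P@T[:3,:3].T+T[:3,3]
def ray(u,v,K,T,z):
    r=T[:3,:3]@np.array([(u-K[0,2])/K[0,0],(v-K[1,2])/K[1,1],1]); return T[:3,3]+r*(z-T[2,3])/r[2]
E
python3 - <<'E'
from h import *
for n in("scene","side"):
    im,d,K,T=grab(n,n+"0"); print(n,T[:3,3].round(3),T[:3,2].round(3),K[0,0])
print(ctrl.get_obs())
print(ctrl.camera_info("wrist"))
E
```

```text
pics
scene [1.159 0.439 0.962] [-0.498 -0.334 -0.801] 501.0457238177873
side [ 0.316 -0.73   0.609] [ 0.287  0.806 -0.518] 486.1845323460239
{'t': 0.1, 'q': array([-1.37999733e+00,  5.32912927e-02,  1.61417525e+00,  4.59348369e-05,
        1.47597387e+00, -1.19002445e-01]), 'dq': array([ 0.0016372 , -0.00147071, -0.00333813,  0.00227364,  0.00052014,
       -0.00017395]), 'effort': array([ 1.10144778e-03, -3.94903135e+01, -3.71362209e+01, -7.81848416e-05,
        3.88984787e-03, -1.91357351e-06]), 'tool_pos': array([ 0.1904472 , -0.59468638,  0.23017458]), 'tool_rot': array([-3.10215288e+00, -4.84399263e-01,  3.23744170e-05]), 'contact_force': array([-0.86269197, -0.86136311,  0.04579911]), 'wrist_torque': array([ 0.04630374, -0.01596511,  0.0051717 ]), 'grip_force': 0.0, 'opening': 0.08539103049761802}
{'camera_matrix': array([[368.9322424 ,   0.        , 319.37754936],
       [  0.        , 368.9322424 , 240.45147281],
       [  0.        ,   0.        ,   1.        ]]), 'T_tool_cam': array([[-3.01599676e-04, -9.47190649e-01, -3.20670834e-01,
         8.32933526e-02],
       [ 9.99999896e-01, -1.76381712e-04, -4.19534681e-04,
         4.52659824e-04],
       [ 3.40818856e-04, -3.20670927e-01,  9.47190604e-01,
        -1.41720530e-01],
       [ 0.00000000e+00,  0.00000000e+00,  0.00000000e+00,
         1.00000000e+00]])}
```

View pics/scene0.png

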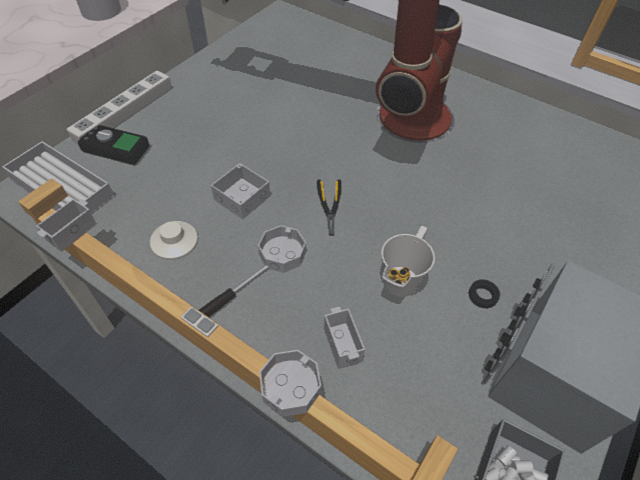

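View pics/side0.png

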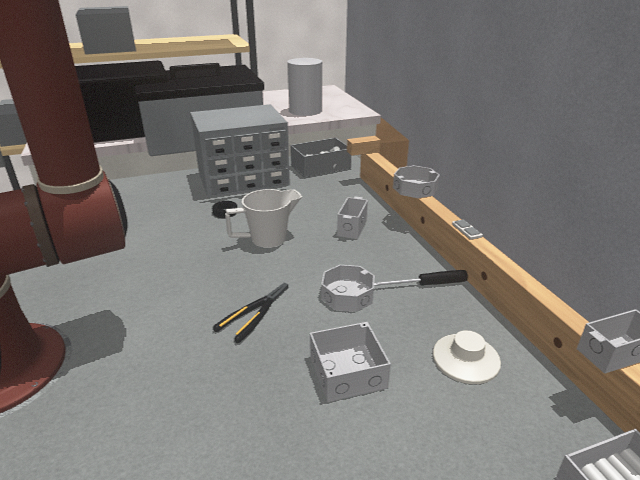

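The scene view shows the jug rim around (407,257), with the handle at (421,233) and the lip at (395,284). The square box is around (240,190), with the pliers, octagon box and screwdriver between them. In the side view the jug is at (266,215) with its handle at (231,223), and the square box is at (349,360). Next I measure from both views.

```bash
python3 - <<'E'
from h import *
L={}
for n in("scene0","side0"):
    f=np.load(f"pics/{n}.npz"); P=cloud(f["d"],f["K"],f["T"]); 
    P=P[f["d"]>0].reshape(-1,3); L[n]=P
    box=(240,190) if n=="scene0" else (349,360); jug=(407,257) if n=="scene0" else (266,215)
    b=ray(*box,f["K"],f["T"],.05); j=ray(*jug,f["K"],f["T"],.08); print(n,"box~",b.round(3),"jug~",j.round(3))
    g=P[(P[:,2]<.01)&(np.hypot(*(P[:,:2]-b[:2]).T)<.25)]; print(" bench z",np.median(g[:,2]).round(4))
    near=P[np.hypot(*(P[:,:2]-j[:2]).T)<.2]
    for z0,z1 in((.02,.03),(.04,.05),(.06,.07),(.075,.085),(.098,.112)):
        s=near[(near[:,2]>z0)&(near[:,2]<z1)]
        print(" jug z",z0,len(s),s[:,:2].min(0).round(3),s[:,:2].max(0).round(3),"top",near[:,2].max().round(4))
    nb=P[(np.hypot(*(P[:,:2]-b[:2]).T)<.1)&(P[:,2]>.045)]
    r=cv2.minAreaRect(nb[:,:2].astype(np.float32)*1000); print(" box rect",r,"z",np.percentile(nb[:,2],[50,95]))
E
```

```text
scene0 box~ [ 0.569 -0.19   0.05 ] jug~ [0.526 0.25  0.08 ]
 bench z -0.0002
 jug z 0.02 390 [0.433 0.196] [0.725 0.443] top 0.1085
 jug z 0.04 252 [0.49  0.195] [0.726 0.299] top 0.1085
 jug z 0.06 228 [0.441 0.187] [0.726 0.303] top 0.1085
 jug z 0.075 230 [0.445 0.203] [0.599 0.306] top 0.1085
 jug z 0.098 403 [0.443 0.198] [0.619 0.309] top 0.1085
 box rect ((552.7740478515625, -203.4517059326172), (109.07417297363281, 107.00308227539062), 86.10441589355469) z [0.05111281 0.05571383]
side0 box~ [ 0.544 -0.228  0.05 ] jug~ [0.527 0.222 0.08 ]
 bench z -0.0012
 jug z 0.02 235 [0.445 0.185] [0.724 0.255] top 0.1054
 jug z 0.04 204 [0.438 0.187] [0.726 0.247] top 0.1054
 jug z 0.06 281 [0.438 0.2  ] [0.7   0.305] top 0.1054
 jug z 0.075 374 [0.438 0.198] [0.603 0.307] top 0.1054
 jug z 0.098 337 [0.444 0.195] [0.617 0.309] top 0.1054
 box rect ((551.7784423828125, -204.4774627685547), (105.24758911132812, 102.71757507324219), 86.32837677001953) z [0.05107577 0.05382522]
```

```bash
python3 - <<'E'
from h import *
from scipy.optimize import least_squares
for n in("scene0","side0"):
    f=np.load(f"pics/{n}.npz"); P=cloud(f["d"],f["K"],f["T"])[f["d"]>0].reshape(-1,3)
    c=np.array([.53,.245]); near=P[np.hypot(*(P[:,:2]-c).T)<.13]
    # cone fit of outer/inner shell points
    s=near[(near[:,2]>.01)&(near[:,2]<.107)]
    def res(p,s): return np.hypot(s[:,0]-p[0],s[:,1]-p[1])-(.04+.016*s[:,2]/.105)
    p=c.copy()
    for _ in range(6):
        k=s[np.abs(res(p,s))<.008]; p=least_squares(res,p,args=(k,),loss="soft_l1",f_scale=.002).x
    print(n,"axis",p.round(4),len(k))
    r=np.hypot(*(near[:,:2]-p).T)
    h=near[(r>.082)&(near[:,2]>.045)&(near[:,2]<.078)&(near[:,0]<p[0])]
    print(" strap",len(h),np.median(h,0).round(4),h.min(0).round(3),h.max(0).round(3))
    l=near[(r>.070)&(near[:,2]>.095)&(near[:,0]>p[0])]
    print(" lip",len(l),l[:,:2].mean(0).round(4),"yaw",np.degrees(np.arctan2(*(l[:,:2].mean(0)-p)[::-1])).round(1),"handle yaw",np.degrees(np.arctan2(*(p-h[:,:2].mean(0))[::-1])).round(1), "rmax",r[near[:,0]>p[0]].max())
    w=P[(P[:,0]>.2)&(P[:,0]<.95)&(np.abs(P[:,1])<.5)&(P[:,2]>.012)&(P[:,2]<.07)]
    m=np.zeros((150,200),np.uint8); ij=((w[:,:2]-[.2,-.5])/.005).astype(int); m[ij[:,0],ij[:,1]]=255
    m=cv2.morphologyEx(m,cv2.MORPH_CLOSE,np.ones((3,3)))
    q,_,st,ce=cv2.connectedComponentsWithStats(m)
    for i in range(1,q):
        if st[i,4]>15: x,y,ww,hh,_=st[i]; print("  obj x %.2f-%.2f y %.2f-%.2f"%(.2+y*.005,.2+(y+hh)*.005,-.5+x*.005,-.5+(x+ww)*.005))
E
```

```text
scene0 axis [0.539  0.2538] 2056
 strap 9 [0.4456 0.2507 0.066 ] [0.439 0.249 0.052] [0.447 0.252 0.074]
 lip 46 [0.6135 0.2588] yaw 3.9 handle yaw 1.9 rmax 0.13680678987984238
  obj x 0.36-0.53 y -0.08-0.06
  obj x 0.43-0.50 y 0.39-0.46
  obj x 0.49-0.59 y 0.20-0.31
  obj x 0.49-0.61 y -0.27--0.15
  obj x 0.57-0.87 y -0.07-0.05
  obj x 0.70-0.79 y 0.18-0.29
  obj x 0.71-0.80 y -0.29--0.19
  obj x 0.74-0.82 y -0.50--0.46
  obj x 0.92-0.93 y -0.41-0.18
  obj x 0.92-0.93 y 0.24-0.46
side0 axis [0.536  0.2517] 2180
 strap 60 [0.4409 0.2371 0.0615] [0.437 0.233 0.046] [0.446 0.247 0.078]
 lip 64 [0.6095 0.2632] yaw 8.9 handle yaw 8.3 rmax 0.13575024559310436
  obj x 0.35-0.49 y -0.08-0.03
  obj x 0.43-0.49 y 0.39-0.46
  obj x 0.44-0.59 y 0.20-0.26
  obj x 0.44-0.66 y 0.48-0.50
  obj x 0.49-0.61 y -0.27--0.15
  obj x 0.50-0.58 y 0.28-0.31
  obj x 0.57-0.89 y -0.47-0.50
  obj x 0.69-0.79 y 0.18-0.29
  obj x 0.71-0.80 y -0.29--0.20
  obj x 0.74-0.86 y -0.50--0.47
```

Each view sees one side of the handle strap. Combining them:
- **Jug:** axis about (0.5375, 0.2525), lip yaw about 6°.
- **Strap:** centre about (0.444, 0.243).
- **Square box:** centre about (0.552, -0.204).

I start moving now, and the joint readings on the way will fix a kinematic model for checking reach.

```bash
cat >> h.py <<'E'
def tool(az,el,flip=1):
    "tool rotation: z points along azimuth az, el below horizontal (deg); x on the upper side if flip=1"
    a,e=np.radians([az,el]); z=np.array([np.cos(a)*np.cos(e),np.sin(a)*np.cos(e),-np.sin(e)])
    y=flip*np.array([np.sin(a),-np.cos(a),0]); return np.stack([np.cross(y,z),y,z],1)
def plan(p1,R1,n=None,p0=None,R0=None,show=True):
    o=ctrl.get_obs()
    if p0 is None: p0=o["tool_pos"]; R0=R.from_rotvec(o["tool_rot"]).as_matrix()
    rv=R.from_matrix(R0.T@R1).as_rotvec(); dl=np.array(p1)-p0
    if n is None:
        for n in range(1,200):
            ok=np.linalg.norm(rv)/n<np.radians(8.5)
            for k in range(n):
                Rk=R0@R.from_rotvec(rv*k/n).as_matrix(); ok&=np.abs(Rk.T@dl/n).max()<.0198
            if ok: break
    for k in range(n):
        Rk=R0@R.from_rotvec(rv*k/n).as_matrix()
        if show: print(k,(Rk.T@dl/n/.02).round(2).tolist(),(rv/n/np.radians(45)).round(3).tolist())
    return n
def log():
    import json
    o=ctrl.get_obs(); open("log.jsonl","a").write(json.dumps([list(map(float,o[k])) for k in("q","tool_pos","tool_rot")])+"\n"); return o
E
python3 - <<'E'
from h import *
log(); plan([.45,-.25,.33],tool(0,70))
E
```

```text
0 [0.98, -0.69, -0.28] [-0.004, 0.024, 0.022]
1 [0.97, -0.71, -0.26] [-0.004, 0.024, 0.022]
2 [0.96, -0.72, -0.24] [-0.004, 0.024, 0.022]
3 [0.96, -0.74, -0.23] [-0.004, 0.024, 0.022]
4 [0.95, -0.76, -0.21] [-0.004, 0.024, 0.022]
5 [0.94, -0.77, -0.19] [-0.004, 0.024, 0.022]
6 [0.93, -0.79, -0.18] [-0.004, 0.024, 0.022]
7 [0.92, -0.8, -0.16] [-0.004, 0.024, 0.022]
8 [0.91, -0.82, -0.15] [-0.004, 0.024, 0.022]
9 [0.9, -0.83, -0.13] [-0.004, 0.024, 0.022]
10 [0.89, -0.85, -0.12] [-0.004, 0.024, 0.022]
11 [0.87, -0.86, -0.11] [-0.004, 0.024, 0.022]
12 [0.86, -0.87, -0.09] [-0.004, 0.024, 0.022]
13 [0.85, -0.89, -0.08] [-0.004, 0.024, 0.022]
14 [0.83, -0.9, -0.06] [-0.004, 0.024, 0.022]
15 [0.82, -0.92, -0.05] [-0.004, 0.024, 0.022]
16 [0.8, -0.93, -0.04] [-0.004, 0.024, 0.022]
17 [0.79, -0.94, -0.03] [-0.004, 0.024, 0.022]
```

Emit:
jog_arm:
  plan:
    - [0.8,-0.5,-0.4,0,0.1,0.05,1]
    - [0.8,-0.5,-0.4,0,0.1,0.05,1]
    - [0.8,-0.5,-0.4,0,0.1,0.05,1]
    - [0.8,-0.5,-0.4,0,0.1,0.05,1]

```text
t: 0.5
tool_pos: [0.2387, -0.541, 0.2704]
tool_rot: [-3.045, -0.229, -0.482]
contact_force: [0.1, -0.2, -0.0]
opening: 0.0855
grip_force: 0.0
```

```bash
python3 - <<'E'
from h import *
o=log(); print(R.from_rotvec(o["tool_rot"]).as_matrix().round(2)); print(plan([.45,-.25,.33],tool(0,60)))
E
```

```text
[[ 0.94  0.15  0.3 ]
 [ 0.14 -0.99  0.07]
 [ 0.31 -0.03 -0.95]]
0 [0.86, -0.86, 0.09] [-0.007, 0.018, 0.011]
1 [0.85, -0.86, 0.1] [-0.007, 0.018, 0.011]
2 [0.84, -0.87, 0.11] [-0.007, 0.018, 0.011]
3 [0.83, -0.88, 0.12] [-0.007, 0.018, 0.011]
4 [0.82, -0.89, 0.12] [-0.007, 0.018, 0.011]
5 [0.81, -0.89, 0.13] [-0.007, 0.018, 0.011]
6 [0.8, -0.9, 0.13] [-0.007, 0.018, 0.011]
7 [0.79, -0.91, 0.14] [-0.007, 0.018, 0.011]
8 [0.78, -0.92, 0.15] [-0.007, 0.018, 0.011]
9 [0.77, -0.93, 0.15] [-0.007, 0.018, 0.011]
10 [0.76, -0.93, 0.16] [-0.007, 0.018, 0.011]
11 [0.75, -0.94, 0.16] [-0.007, 0.018, 0.011]
12 [0.74, -0.95, 0.17] [-0.007, 0.018, 0.011]
13 [0.73, -0.96, 0.17] [-0.007, 0.018, 0.011]
14 [0.72, -0.96, 0.18] [-0.007, 0.018, 0.011]
15
```

Emit:
jog_arm:
  plan:
    - [1,-0.9,0,0.0,0.05,0.02,1]
    - [1,-0.9,0,0.0,0.05,0.02,1]
    - [1,-0.9,0,0.0,0.05,0.02,1]
    - [1,-0.9,0,0.05,0.05,0.02,1]
    - [1,-0.9,0.1,0.05,0,0.02,1]
    - [1,-0.9,0.1,0.05,0,0.02,1]
    - [1,-0.9,0.1,0,0,0.02,1]
    - [1,-0.9,0.1,0,0.0,0.02,1]

```text
t: 1.3
tool_pos: [0.3698, -0.3852, 0.3401]
tool_rot: [-2.865, -0.07, -0.664]
contact_force: [1.1, -0.2, -0.3]
opening: 0.0852
grip_force: 0.0
```

```bash
python3 - <<'E'
from h import *
o=log(); print(R.from_rotvec(o["tool_rot"]).as_matrix().round(2),o["tool_pos"],o["q"])
E
```

```text
[[ 0.9   0.09  0.43]
 [ 0.   -0.98  0.2 ]
 [ 0.44 -0.18 -0.88]] [ 0.36977831 -0.38524393  0.34011176] [-1.20396353 -0.26519233  1.78363877  0.49696004  1.65289593  0.35220304]
```

Emit:
jog_arm:
  plan:
    - [0.3,-1,0,0.0,0.1,0,1]
    - [0.2,-1,0,0,0.1,0,1]
    - [0.1,-1,0,0,0.1,0,1]
    - [0,-1,0,-0.1,0.1,0,1]
    - [0,-1,0,-0.1,0.05,0,1]
    - [0,-1,0,-0.1,0,0,1]
    - [0,-1,0,0,0,0,1]
    - [0,-1,0,0,0,0,1]

```text
t: 2.1
tool_pos: [0.3747, -0.227, 0.365]
tool_rot: [2.875, -0.113, 1.221]
contact_force: [0.3, 0.6, -0.1]
opening: 0.0854
grip_force: 0.0
```

```bash
cat >> h.py <<'E'
Ry=lambda a:R.from_euler("y",a).as_matrix(); Rz=lambda a:R.from_euler("z",a).as_matrix()
def fk(q,k,w):
    # k: a1,b1,d1,L2,a3,L3,b4,d6 ; w: constant tool yaw
    a1,b1,d1,L2,a3,L3,b4,d6=k
    M=Rz(q[0]); p=M@[a1,b1,d1]; M=M@Ry(q[1]); p=p+M@[0,0,L2]; M=M@Ry(q[2]); p=p+M@[a3,0,L3]
    M=M@Rz(q[3]); p=p+M@[0,b4,0]; M=M@Ry(q[4]); p=p+M@[0,0,d6]; return p,M@Rz(q[5])@Rz(w)
E
python3 - <<'E'
from h import *
import json
from scipy.optimize import least_squares
o=log(); print(o["tool_pos"],o["q"])
D=[json.loads(l) for l in open("log.jsonl")]
for q,p,r in D:
    print((fk(q,np.zeros(8),0)[1].T@R.from_rotvec(r).as_matrix()).round(3).tolist())
k0=np.array([0,.07,.3,.45,0,.45,0,.25])
f=lambda k:np.concatenate([(fk(q,k,0)[0]-p)*1000 for q,p,r in D]+[.3*(k-k0)])
s=least_squares(f,k0); print(s.x.round(4)); print(np.round(s.fun[:-8].reshape(-1,3),1))
E
```

```text
[ 0.37469126 -0.22698752  0.3649656 ] [-1.16181687 -0.94902597  2.24597678  0.70318136  1.44556214  0.54281052]
[[0.0, -1.0, 0.0], [1.0, 0.0, 0.0], [-0.0, 0.0, 1.0]]
[[0.0, -1.0, 0.0], [1.0, 0.0, 0.0], [-0.0, 0.0, 1.0]]
[[0.0, -1.0, 0.0], [1.0, 0.0, 0.0], [-0.0, 0.0, 1.0]]
[[-0.0, -1.0, 0.0], [1.0, -0.0, 0.0], [-0.0, 0.0, 1.0]]
[0.     0.0742 0.238  0.4264 0.0957 0.6099 0.     0.2795]
[[ 0. -0. -0.]
 [ 0. -0.  0.]
 [-0.  0. -0.]
 [-0. -0.  0.]]
```

```bash
cat >> h.py <<'E'
from scipy.optimize import least_squares
KIN=[0,.0742,.238,.4264,.0957,.6099,0,.2795]
LO=np.array([-3.01,-1.01,.06,-1.02,.09,-3.14]); HI=np.array([3.01,2.22,2.58,4.17,2.62,3.14])
def ik(p,M,seed):
    def f(q):
        a,B=fk(q,KIN,np.pi/2); return np.r_[(a-p)*10,R.from_matrix(B.T@M).as_rotvec()]
    s=least_squares(f,np.clip(seed,LO+.002,HI-.002),bounds=(LO,HI),xtol=1e-8,max_nfev=60); return s.x,np.linalg.norm(s.fun)
def rotlip(Mj,th): return Mj@Ry(np.radians(th))
def jugpose(lip,psi,th):
    "jug foot origin and rotation for lip end at lip"
    Mj=Rz(np.radians(psi))@Ry(np.radians(th)); return np.array(lip)-Mj@[.082,0,.105],Mj
def grasp_tcp(foot,Mj,al,flip,g=(-.094,0,.065)):
    "tool pose for a grip with the tool al deg below horizontal in the jug's frame"
    Mt=Mj@tool(0,al,flip); return foot+Mj@np.array(g)+Mt@[0,0,.019],Mt
E
cat > scan.py <<'E'
from h import *
import itertools
q0=ctrl.get_obs()["q"]; box=np.array([.552,-.204])
Mj=Rz(np.radians(6)); foot=np.array([.5375,.2525,0])
seeds=[q0,[.2,0,1.8,0,1.4,1.9],[.5,-.3,2.2,-.5,1.2,1],[0,0,1.8,.8,1.4,0],[.5,0,1.8,.8,1.2,-1.5],[-.3,0,1.8,1.5,1,1.5],[.5,-.3,2.2,3,1,-1]]
best=[]
for al,flip in itertools.product(range(20,80,10),(1,-1)):
    G=[ik(*grasp_tcp(foot,Mj,al,flip),s) for s in seeds]; q,e=min(G,key=lambda g:g[1])
    if e>.005: continue
    m=np.minimum(q-LO,HI-q)[1:].min(); print("grasp",al,flip,q.round(2),"margin %.2f"%m)
    for psi in range(-180,180,20):
        d=np.array([np.cos(np.radians(psi)),np.sin(np.radians(psi))])
        S=None;worst=0;mm=9
        for sd in seeds+[q]:
            qq=np.array(sd);w=0;mg=9;Q=[]
            for th,z in((110,.09),(95,.09),(80,.095),(50,.13),(25,.17),(0,.2)):
                lip=np.r_[box-.01*d,z]; p,M=grasp_tcp(*jugpose(lip,psi,th),al,flip); qq,e=ik(p,M,qq); w=max(w,e); mg=min(mg,np.minimum(qq-LO,HI-qq)[1:].min()); Q.append(qq)
                if e>.01: break
            if w<.01: best.append((mg,al,flip,psi,np.round(Q[0],2),np.round(Q[-1],2)));break
for b in sorted(best,key=lambda b:-b[0])[:14]: print(b[0].round(2),*b[1:])
E
time python3 scan.py
```

```text
grasp 20 1 [ 0.57 -0.16  2.54  4.    0.59 -2.17] margin 0.04
grasp 20 -1 [ 0.57 -0.16  2.54  4.    0.59  0.98] margin 0.04
grasp 50 1 [ 0.47 -0.33  2.4  -0.54  0.47  2.35] margin 0.18
grasp 50 -1 [ 0.47 -0.33  2.4  -0.54  0.47 -0.79] margin 0.18
grasp 60 1 [ 0.44 -0.29  2.32 -0.28  0.63  2.09] margin 0.26
grasp 60 -1 [ 0.44 -0.29  2.32 -0.28  0.63 -1.05] margin 0.26
grasp 70 1 [ 0.41 -0.22  2.23 -0.14  0.81  1.95] margin 0.35
grasp 70 -1 [ 0.41 -0.22  2.23 -0.14  0.81 -1.19] margin 0.35
0.69 70 -1 -120 [-0.94  0.27  1.81  1.36  1.93 -0.55] [-0.06  0.28  1.54 -0.31  1.49  0.52]
0.57 60 -1 -120 [-0.93  0.2   1.8   1.23  1.86 -0.52] [-0.01  0.35  1.49 -0.45  1.58  0.58]
0.56 60 -1 -140 [-0.97 -0.01  2.02  1.37  1.59 -0.46] [-0.09  0.53  1.25 -0.37  1.73  0.79]
0.54 70 -1 -140 [-0.98  0.07  2.04  1.51  1.66 -0.54] [-0.13  0.44  1.34 -0.26  1.6   0.76]
0.54 50 -1 -140 [-0.95 -0.07  2.    1.22  1.52 -0.37] [-0.06  0.61  1.18 -0.48  1.86  0.79]
0.5 60 -1 -100 [-0.86  0.38  1.58  1.09  2.1  -0.58] [ 0.05  0.14  1.74 -0.52  1.42  0.35]
0.45 20 1 40 [-0.23  0.24  1.47 -0.57  1.84  0.6 ] [-1.28  0.15  1.99  1.06  1.7  -0.68]
0.44 70 -1 -100 [-0.86  0.44  1.59  1.22  2.18 -0.56] [-0.01  0.09  1.76 -0.35  1.37  0.25]
0.44 50 -1 -120 [-0.91  0.14  1.79  1.1   1.79 -0.48] [ 0.04  0.42  1.44 -0.58  1.68  0.62]
0.38 50 -1 -160 [-0.93 -0.3   2.2   1.31  1.2  -0.23] [-0.18  0.77  0.95 -0.37  2.02  0.99]
0.36 20 1 60 [-0.19  0.12  1.61 -0.66  1.66  0.36] [-1.15  0.42  1.65  0.93  1.9  -0.73]
0.35 50 -1 -100 [-0.84  0.31  1.58  0.97  2.03 -0.59] [ 0.11  0.2   1.72 -0.67  1.48  0.44]
0.34 60 -1 -160 [-0.96 -0.24  2.24  1.52  1.26 -0.39] [-0.2   0.67  1.06 -0.28  1.86  1.  ]
0.33 70 -1 -160 [-0.97 -0.16  2.25  1.7   1.35 -0.54] [-0.23  0.56  1.17 -0.19  1.7   1.  ]
real	0m34.442s
user	0m32.904s
sys	0m0.073s
```

```bash
cat >> h.py <<'E'
def path(W,q=None,p=None,M=None,grip=1,frac=.0195,deg=8.5,show=True):
    "rows through waypoints (pos,rot), joint margins checked"
    o=ctrl.get_obs()
    if q is None: q,p,M=o["q"],o["tool_pos"],R.from_rotvec(o["tool_rot"]).as_matrix()
    out=[]
    for P1,M1 in W:
        rv=R.from_matrix(M.T@M1).as_rotvec(); dl=np.array(P1)-p
        n=1
        while np.linalg.norm(rv)/n>np.radians(deg) or max(np.abs((M@R.from_rotvec(rv*k/n).as_matrix()).T@dl/n).max() for k in range(n))>frac: n+=1
        st=R.from_rotvec(rv/n).as_matrix()
        for k in range(n):
            row=np.r_[M.T@dl/n/.02,rv/n/np.radians(45)].round(2)
            p=p+M@row[:3]*.02; M=M@R.from_rotvec(row[3:]*np.radians(45)).as_matrix()
            qn,e=ik(p,M,q); mg=np.minimum(qn-LO,HI-qn).min(); sp=np.abs(qn-q).max()/.1; q=qn
            out.append(row)
            if show: print(row.tolist()+[grip], "e%.3f m%.2f v%.1f"%(e,mg,sp))
            dl=np.array(P1)-p; rv=R.from_matrix(M.T@M1).as_rotvec()
            if k<n-1: dl=dl; n_=n-1-k; dl_=dl/n_; rv_=rv/n_; dl,rv=dl_*n,rv_*n
        print("-- wp",p.round(3),q.round(2),n)
    return q,p,M
E
python3 - <<'E'
from h import *
foot=np.array([.5375,.2525,0]); Mj=Rz(np.radians(6))
p,M=grasp_tcp(foot,Mj,60,-1); pre=p-M[:,2]*.11
print(p,pre)
path([([.42,0,.36],tool(90,88,1)),(pre,M)])
E
```

```text
[0.4534629  0.24366734 0.04854552] [0.3987642  0.23791828 0.14380831]
[0.06, -0.96, 0.11, 0.07, -0.06, -0.16, 1] e0.000 m0.08 v0.9
[0.18, -0.93, 0.16, 0.07, -0.06, -0.16, 1] e0.000 m0.11 v0.8
[0.31, -0.89, 0.19, 0.07, -0.06, -0.16, 1] e0.000 m0.14 v0.7
[0.43, -0.84, 0.22, 0.07, -0.06, -0.16, 1] e0.000 m0.17 v0.7
[0.54, -0.76, 0.25, 0.07, -0.06, -0.16, 1] e0.000 m0.20 v0.8
[0.64, -0.67, 0.26, 0.07, -0.06, -0.16, 1] e0.000 m0.24 v0.8
[0.73, -0.57, 0.26, 0.07, -0.07, -0.17, 1] e0.000 m0.28 v0.9
[0.81, -0.46, 0.24, 0.07, -0.06, -0.17, 1] e0.000 m0.32 v0.9
[0.88, -0.33, 0.23, 0.08, -0.06, -0.16, 1] e0.000 m0.36 v0.9
[0.92, -0.21, 0.2, 0.08, -0.07, -0.17, 1] e0.000 m0.42 v1.0
[0.95, -0.07, 0.16, 0.07, -0.07, -0.16, 1] e0.000 m0.46 v0.9
[0.96, 0.07, 0.11, 0.07, -0.06, -0.17, 1] e0.000 m0.51 v0.9
-- wp [0.42 0.   0.36] [-0.2  -0.5   1.87  0.04  1.77 -0.2 ] 12
[0.89, -0.08, 0.86, -0.04, -0.04, -0.16, 1] e0.000 m0.48 v0.7
[0.92, 0.0, 0.83, -0.04, -0.04, -0.16, 1] e0.000 m0.45 v0.7
[0.94, 0.1, 0.81, -0.04, -0.04, -0.16, 1] e0.000 m0.43 v0.7
[0.94, 0.19, 0.78, -0.04, -0.04, -0.16, 1] e0.000 m0.40 v0.7
[0.94, 0.28, 0.76, -0.04, -0.04, -0.16, 1] e0.000 m0.38 v0.6
[0.92, 0.38, 0.74, -0.04, -0.04, -0.16, 1] e0.000 m0.36 v0.6
[0.89, 0.47, 0.72, -0.04, -0.04, -0.16, 1] e0.000 m0.35 v0.6
[0.85, 0.55, 0.71, -0.04, -0.04, -0.16, 1] e0.000 m0.34 v0.7
[0.8, 0.63, 0.71, -0.04, -0.04, -0.16, 1] e0.000 m0.33 v0.7
[0.73, 0.71, 0.7, -0.04, -0.04, -0.16, 1] e0.000 m0.29 v0.7
[0.66, 0.77, 0.7, -0.04, -0.04, -0.16, 1] e0.000 m0.26 v0.7
[0.58, 0.83, 0.71, -0.04, -0.04, -0.17, 1] e0.000 m0.24 v0.8
[0.49, 0.89, 0.72, -0.03, -0.05, -0.16, 1] e0.000 m0.21 v0.8
-- wp [0.399 0.238 0.144] [ 0.49 -0.63  2.37 -0.25  0.92 -1.08] 13
```

Emit:
jog_arm:
  plan:
    - [0.06,-0.96,0.11,0.07,-0.06,-0.16,1]
    - [0.18,-0.93,0.16,0.07,-0.06,-0.16,1]
    - [0.31,-0.89,0.19,0.07,-0.06,-0.16,1]
    - [0.43,-0.84,0.22,0.07,-0.06,-0.16,1]
    - [0.54,-0.76,0.25,0.07,-0.06,-0.16,1]
    - [0.64,-0.67,0.26,0.07,-0.06,-0.16,1]
    - [0.73,-0.57,0.26,0.07,-0.07,-0.17,1]
    - [0.81,-0.46,0.24,0.07,-0.06,-0.17,1]

```text
t: 2.9
tool_pos: [0.4052, -0.0763, 0.3619]
tool_rot: [-2.681, -1.546, -0.51]
contact_force: [0.4, 0.3, -0.4]
opening: 0.0852
grip_force: 0.0
```

Emit:
jog_arm:
  plan:
    - [0.88,-0.33,0.23,0.08,-0.06,-0.16,1]
    - [0.92,-0.21,0.2,0.08,-0.07,-0.17,1]
    - [0.95,-0.07,0.16,0.07,-0.07,-0.16,1]
    - [0.96,0.07,0.11,0.07,-0.06,-0.17,1]
    - [0.89,-0.08,0.86,-0.04,-0.04,-0.16,1]
    - [0.92,0.0,0.83,-0.04,-0.04,-0.16,1]
    - [0.94,0.1,0.81,-0.04,-0.04,-0.16,1]
    - [0.94,0.19,0.78,-0.04,-0.04,-0.16,1]

```text
t: 3.7
tool_pos: [0.4156, 0.0734, 0.2936]
tool_rot: [1.524, 2.557, 0.058]
contact_force: [-0.5, 0.0, 0.3]
opening: 0.0853
grip_force: 0.0
```

```bash
python3 - <<'E'
from h import *
log(); foot=np.array([.5375,.2525,0]); Mj=Rz(np.radians(6))
p,M=grasp_tcp(foot,Mj,60,-1); pre=p-M[:,2]*.11
path([(pre,M)])
E
```

```text
[0.95, 0.26, 0.76, -0.04, -0.04, -0.16, 1] e0.000 m0.38 v0.6
[0.93, 0.35, 0.74, -0.04, -0.04, -0.16, 1] e0.000 m0.36 v0.6
[0.9, 0.45, 0.72, -0.04, -0.04, -0.16, 1] e0.000 m0.35 v0.6
[0.86, 0.53, 0.71, -0.04, -0.04, -0.16, 1] e0.000 m0.34 v0.7
[0.81, 0.62, 0.7, -0.04, -0.04, -0.16, 1] e0.000 m0.33 v0.7
[0.75, 0.69, 0.7, -0.04, -0.04, -0.17, 1] e0.000 m0.29 v0.8
[0.68, 0.77, 0.7, -0.04, -0.04, -0.16, 1] e0.000 m0.26 v0.7
[0.6, 0.83, 0.7, -0.04, -0.04, -0.17, 1] e0.000 m0.23 v0.8
[0.51, 0.88, 0.72, -0.03, -0.04, -0.16, 1] e0.000 m0.21 v0.8
-- wp [0.399 0.238 0.144] [ 0.49 -0.63  2.37 -0.24  0.92 -1.08] 9
```

Emit:
jog_arm:
  plan:
    - [0.95,0.26,0.76,-0.04,-0.04,-0.16,1]
    - [0.93,0.35,0.74,-0.04,-0.04,-0.16,1]
    - [0.9,0.45,0.72,-0.04,-0.04,-0.16,1]
    - [0.86,0.53,0.71,-0.04,-0.04,-0.16,1]
    - [0.81,0.62,0.7,-0.04,-0.04,-0.16,1]
    - [0.75,0.69,0.7,-0.04,-0.04,-0.17,1]
    - [0.68,0.77,0.7,-0.04,-0.04,-0.16,1]
    - [0.6,0.83,0.7,-0.04,-0.04,-0.17,1]

```text
t: 4.5
tool_pos: [0.401, 0.2197, 0.1607]
tool_rot: [0.038, 2.649, 0.047]
contact_force: [-0.5, -0.6, -0.0]
opening: 0.0852
grip_force: 0.0
```

Emit:
jog_arm:
  plan:
    - [0.51,0.88,0.72,-0.03,-0.04,-0.16,1]
    - [0,0,0,0,0,0,1]

```text
t: 4.7
tool_pos: [0.3969, 0.2372, 0.1404]
tool_rot: [-0.132, 2.621, 0.032]
contact_force: [0.3, -0.9, 0.1]
opening: 0.0857
grip_force: 0.0
```

```bash
python3 - <<'E'
from h import *
o=log(); im,d,K,T=grab("wrist","w1"); print(o["tool_pos"],R.from_rotvec(o["tool_rot"]).as_matrix().round(3).tolist())
P=cloud(d,K,T); foot=np.array([.5375,.2525])
m=(d>0)&(P[:,:,2]>.04)&(P[:,:,2]<.085)&(np.hypot(P[:,:,0]-.444,P[:,:,1]-.243)<.02)
print(m.sum()); c=P[m]; print(np.median(c,0).round(4),c.min(0).round(4),c.max(0).round(4))
for z in np.arange(.04,.085,.01):
    k=c[(c[:,2]>=z)&(c[:,2]<z+.01)]
    if len(k): print(z.round(3),len(k),np.median(k[:,:2],0).round(4),np.percentile(k[:,1],[2,98]).round(4))
k=c[:,:2]; r=cv2.minAreaRect((k*1000).astype(np.float32)); print(r)
E
```

```text
[0.39688233 0.2372359  0.14043564] [[-0.865, -0.1, 0.493], [-0.087, 0.995, 0.048], [-0.495, -0.002, -0.869]]
1226
[0.4395 0.2428 0.0648] [0.4375 0.2351 0.0401] [0.4439 0.2512 0.0849]
0.04 240 [0.4394 0.2428] [0.2355 0.2507]
0.05 247 [0.4395 0.2428] [0.2356 0.2504]
0.06 276 [0.4395 0.2428] [0.2355 0.251 ]
0.07 305 [0.4396 0.2428] [0.2353 0.2506]
0.08 158 [0.4397 0.2428] [0.2354 0.2504]
((440.51141357421875, 243.01393127441406), (5.468482971191406, 16.001325607299805), 4.413109302520752)
```

View pics/w1.png

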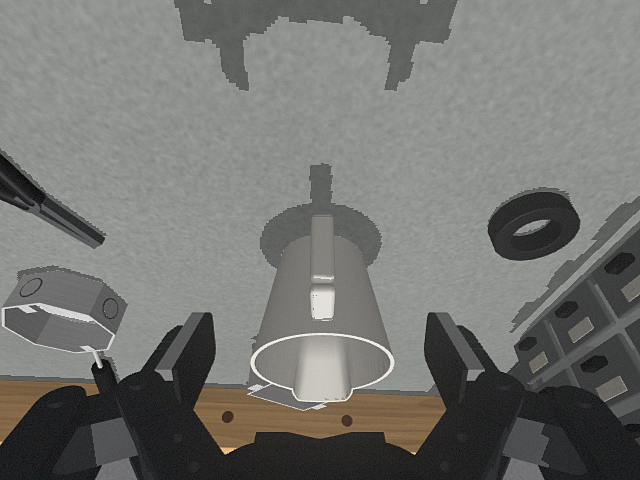

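The wrist view shows the strap at columns 311–333 and rows 215–280, centred between the open fingers, with the rim below it at about (322,362). The strap centre measures (0.4435, 0.2429). I go straight in along the tool axis and close.

Emit:
jog_arm:
  plan:
    - [-0.03,0.01,0.9,0,0,0,1]
    - [-0.03,0.01,0.9,0,0,0,1]
    - [-0.03,0.01,0.9,0,0,0,1]
    - [-0.03,0.01,0.9,0,0,0,1]
    - [-0.03,0.01,0.9,0,0,0,1]
    - [-0.02,0.01,0.89,0,0,0,1]
    - [0,0,0,0,0,0,1]

```text
t: 5.45
tool_pos: [0.4569, 0.2429, 0.0526]
tool_rot: [-0.123, 2.617, 0.033]
contact_force: [0.5, -0.7, -1.0]
opening: 0.0856
grip_force: 0.0
```

Emit:
jog_arm:
  plan:
    - [0,0,0,0,0,0,-1]
    - [0,0,0,0,0,0,-1]
    - [0,0,0,0,0,0,-1]
    - [0,0,0,0,0,0,-1]
    - [0,0,0,0,0,0,-1]
    - [0,0,0,0,0,0,-1]
    - [0,0,0,0,0,0,-1]
    - [0,0,0,0,0,0,-1]
  grip_force: 110

```text
t: 6.25
tool_pos: [0.4567, 0.2444, 0.0544]
tool_rot: [-0.127, 2.613, 0.036]
contact_force: [-4.4, -1.7, 7.0]
opening: 0.0143
grip_force: 107.3
```

Emit:
jog_arm:
  plan:
    - [-0.25,0,-0.43,0,0,0,-1]
    - [-0.5,0,-0.87,0,0,0,-1]
    - [-0.5,0,-0.87,0,0,0,-1]
    - [-0.5,0,-0.87,0,0,0,-1]
    - [0,0,0,0,0,0,-1]

```text
t: 6.75
tool_pos: [0.4578, 0.2449, 0.1272]
tool_rot: [-0.126, 2.609, 0.038]
contact_force: [0.2, -0.0, -1.6]
opening: 0.0141
grip_force: 107.3
```

```bash
python3 - <<'E'
from h import *
o=log(); print(o)
a=grab("side","s2")
b=grab("scene","c2"); w=grab("wrist","w2")
im=np.hstack([a[0][100:400,100:450],b[0][100:400,280:560]]); cv2.imwrite("pics/m2.png",im[:,:,::-1])
def res(p,s,k):
    # axis through p with tilt: unknown x,y at foot, tilt tx,ty, foot height z
    ax=np.array([p[2],p[3],1]); ax/=np.linalg.norm(ax); v=s-[p[0],p[1],p[4]]; h=v@ax; r=np.linalg.norm(v-np.outer(h,ax),axis=1); return r-(.04+.016*h/.105)
P=np.vstack([cloud(f[1],f[2],f[3])[f[1]>0].reshape(-1,3) for f in(a,b)])
p=np.array([.5375,.2525,0,0,.068]); s=P[(np.hypot(*(P[:,:2]-p[:2]).T)<.09)&(P[:,2]>.068)&(P[:,2]<.18)]
for _ in range(8):
    k=s[np.abs(res(p,s,0))<.006]; p=least_squares(res,p,args=(k,0),loss="soft_l1",f_scale=.002).x
print("jug axis foot/tilt",p.round(4),len(k),np.degrees(p[2:4]).round(1))
E
```

```text
{'t': 6.75, 'q': array([ 0.43778887, -0.42522128,  2.271594  , -0.23326864,  0.80349747,
       -1.10938516]), 'dq': array([-4.96961125e-05,  3.35564719e-02,  3.75955745e-02, -5.37059112e-03,
       -1.92064346e-02,  1.22526991e-02]), 'effort': array([  0.1105829 , -19.13453221, -36.28710508,  -0.61208742,
        -1.4993003 ,  -0.06523582]), 'tool_pos': array([0.45776479, 0.24485067, 0.12724221]), 'tool_rot': array([-0.12608406,  2.60897237,  0.03838822]), 'contact_force': array([ 0.1600195 , -0.04320315, -1.61449521]), 'wrist_torque': array([-0.03617848,  0.53462313,  0.03686989]), 'grip_force': 107.30305552482605, 'opening': 0.014130661981662433}
jug axis foot/tilt [ 0.5378  0.2529  0.0043 -0.0068  0.0788] 4893 [ 0.2 -0.4]
```

View pics/m2.png

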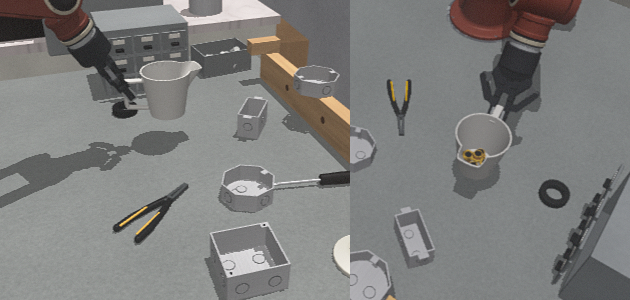

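Side and scene crops: the jug is held upright about 73 mm up, with the bushes (yellow, about (474,156) in the mosaic) still inside. The axis fit gives a tilt under 0.5°. Next I carry it to the box.

```bash
cat > pour.py <<'E'
from h import *
import json
BOX=np.array([.552,-.204])
def setrel(foot,yaw):
    o=ctrl.get_obs(); M=R.from_rotvec(o["tool_rot"]).as_matrix(); Mj=Rz(np.radians(yaw))
    json.dump([(Mj.T@(o["tool_pos"]-foot)).tolist(),(Mj.T@M).tolist()],open("rel.json","w"))
def tcp(foot,Mj):
    r,m=map(np.array,json.load(open("rel.json"))); return foot+Mj@r,Mj@m
def jug():
    r,m=map(np.array,json.load(open("rel.json"))); o=ctrl.get_obs(); Mj=R.from_rotvec(o["tool_rot"]).as_matrix()@m.T
    return o["tool_pos"]-Mj@r,Mj
def at(psi,th,z,short=.018):
    d=np.array([np.cos(np.radians(psi)),np.sin(np.radians(psi))]); return tcp(*jugpose(np.r_[BOX-short*d,z],psi,th))
E
python3 - <<'E'
from pour import *
M=R.from_rotvec(ctrl.get_obs()["tool_rot"]).as_matrix(); print(np.degrees(np.arctan2(M[1,2],M[0,2])),np.degrees(np.arctan2(-M[0,1],M[1,1])))
setrel(np.array([.5378,.2529,.073]),5.5)
q,p,M=path([at(-120,0,.21)],deg=8)
path([at(-120,t,z) for t,z in((28,.18),(52,.13),(72,.085),(112,.08))],q,p,M,show=False)
E
```

```text
5.573295737541165 5.553263010569276
[-0.45, -0.9, 0.15, 0.08, -0.0, 0.14, 1] e0.000 m0.32 v1.5
[-0.55, -0.83, 0.2, 0.08, -0.0, 0.14, 1] e0.000 m0.35 v1.4
[-0.63, -0.75, 0.26, 0.08, -0.0, 0.14, 1] e0.000 m0.38 v1.3
[-0.71, -0.66, 0.3, 0.08, -0.0, 0.14, 1] e0.000 m0.41 v1.2
[-0.78, -0.56, 0.34, 0.08, -0.0, 0.14, 1] e0.000 m0.45 v1.1
[-0.83, -0.45, 0.37, 0.08, -0.0, 0.14, 1] e0.000 m0.49 v1.1
[-0.88, -0.33, 0.39, 0.08, -0.0, 0.14, 1] e0.000 m0.49 v1.0
[-0.91, -0.21, 0.41, 0.08, -0.0, 0.14, 1] e0.000 m0.48 v0.9
[-0.92, -0.08, 0.42, 0.08, -0.0, 0.14, 1] e0.000 m0.47 v0.9
[-0.92, 0.05, 0.42, 0.08, -0.0, 0.14, 1] e0.000 m0.47 v0.8
[-0.91, 0.18, 0.41, 0.08, -0.0, 0.15, 1] e0.000 m0.47 v0.9
[-0.88, 0.31, 0.4, 0.08, -0.0, 0.14, 1] e0.000 m0.48 v0.8
[-0.84, 0.43, 0.37, 0.09, -0.0, 0.15, 1] e0.000 m0.50 v0.8
[-0.78, 0.55, 0.34, 0.08, -0.0, 0.14, 1] e0.000 m0.51 v0.7
[-0.72, 0.65, 0.3, 0.09, -0.0, 0.15, 1] e0.000 m0.53 v0.8
[-0.64, 0.75, 0.26, 0.08, -0.0, 0.15, 1] e0.000 m0.55 v0.8
[-0.55, 0.83, 0.21, 0.09, -0.01, 0.14, 1] e0.000 m0.57 v0.7
-- wp [ 0.642 -0.045  0.154] [ 0.    0.35  1.47 -0.45  1.6   0.58] 17
-- wp [ 0.646 -0.039  0.208] [-0.16  0.13  1.57 -0.03  1.45  0.36] 4
-- wp [ 0.633 -0.062  0.226] [-0.38  0.01  1.7   0.39  1.39  0.08] 3
-- wp [ 0.612 -0.097  0.225] [-0.59  0.01  1.79  0.74  1.45 -0.2 ] 3
-- wp [ 0.555 -0.196  0.254] [-0.93  0.23  1.81  1.25  1.86 -0.54] 7
```

Emit:
jog_arm:
  plan:
    - [-0.45,-0.9,0.15,0.08,0,0.14,-1]
    - [-0.55,-0.83,0.2,0.08,0,0.14,-1]
    - [-0.63,-0.75,0.26,0.08,0,0.14,-1]
    - [-0.71,-0.66,0.3,0.08,0,0.14,-1]
    - [-0.78,-0.56,0.34,0.08,0,0.14,-1]
    - [-0.83,-0.45,0.37,0.08,0,0.14,-1]
    - [-0.88,-0.33,0.39,0.08,0,0.14,-1]
    - [-0.91,-0.21,0.41,0.08,0,0.14,-1]

```text
t: 7.7
tool_pos: [0.5435, 0.1076, 0.1363]
tool_rot: [1.182, 2.381, -0.311]
contact_force: [0.2, -0.3, -2.7]
opening: 0.014
grip_force: 107.4
```

```bash
python3 - <<'E'
from pour import *
f,Mj=jug(); print(f.round(3),Mj.round(2).tolist()); path([at(-120,0,.21)],deg=8)
E
```

```text
[0.595 0.042 0.087] [[0.6, 0.8, -0.0], [-0.8, 0.6, -0.0], [-0.0, 0.0, 1.0]]
[-0.92, -0.07, 0.41, 0.08, -0.0, 0.14, 1] e0.000 m0.47 v0.9
[-0.92, 0.05, 0.42, 0.08, -0.0, 0.14, 1] e0.000 m0.47 v0.8
[-0.91, 0.18, 0.41, 0.08, -0.0, 0.14, 1] e0.000 m0.48 v0.8
[-0.89, 0.3, 0.39, 0.08, -0.0, 0.15, 1] e0.000 m0.48 v0.8
[-0.84, 0.43, 0.37, 0.08, -0.0, 0.15, 1] e0.000 m0.50 v0.8
[-0.78, 0.55, 0.34, 0.09, -0.0, 0.14, 1] e0.000 m0.51 v0.7
[-0.72, 0.65, 0.29, 0.08, -0.0, 0.15, 1] e0.000 m0.53 v0.8
[-0.64, 0.75, 0.25, 0.09, -0.0, 0.14, 1] e0.000 m0.56 v0.7
[-0.54, 0.83, 0.2, 0.08, -0.01, 0.15, 1] e0.000 m0.57 v0.8
-- wp [ 0.642 -0.045  0.154] [ 0.    0.35  1.47 -0.45  1.6   0.58] 9
```

Emit:
jog_arm:
  plan:
    - [-0.92,-0.07,0.41,0.08,0,0.14,-1]
    - [-0.92,0.05,0.42,0.08,0,0.14,-1]
    - [-0.91,0.18,0.41,0.08,0,0.14,-1]
    - [-0.89,0.3,0.39,0.08,0,0.15,-1]
    - [-0.84,0.43,0.37,0.08,0,0.15,-1]
    - [-0.78,0.55,0.34,0.09,0,0.14,-1]
    - [-0.72,0.65,0.29,0.08,0,0.15,-1]
    - [-0.64,0.75,0.25,0.09,0,0.14,-1]

```text
t: 8.5
tool_pos: [0.6326, -0.0269, 0.1523]
tool_rot: [2.321, 1.554, -0.61]
contact_force: [0.5, -0.2, -2.7]
opening: 0.0141
grip_force: 107.4
```

Emit:
jog_arm:
  plan:
    - [-0.54,0.83,0.2,0.08,-0.01,0.15,-1]
    - [0,0,0,0,0,0,-1]
    - [0,0,0,0,0,0,-1]
    - [0,0,0,0,0,0,-1]

```text
t: 8.9
tool_pos: [0.643, -0.0429, 0.1552]
tool_rot: [2.427, 1.408, -0.645]
contact_force: [0.2, 0.5, -3.4]
opening: 0.0143
grip_force: 107.5
```

```bash
python3 - <<'E'
from pour import *
a=grab("side","s3"); b=grab("scene","c3"); f,Mj=jug(); print("model foot",f.round(4),Mj.round(3).tolist())
def res(p,s):
    ax=np.array([p[2],p[3],1]); ax/=np.linalg.norm(ax); v=s-[p[0],p[1],f[2]]; h=v@ax; r=np.linalg.norm(v-np.outer(h,ax),axis=1); return r-(.04+.016*h/.105)
P=np.vstack([cloud(g[1],g[2],g[3])[g[1]>0].reshape(-1,3) for g in(a,b)])
p=np.r_[f[:2],0,0]; s=P[(np.hypot(*(P[:,:2]-p[:2]).T)<.09)&(P[:,2]>f[2])&(P[:,2]<.22)]
for _ in range(8):
    k=s[np.abs(res(p,s))<.008]; p=least_squares(res,p,args=(k,),loss="soft_l1",f_scale=.002).x
print("seen",p.round(4),len(k)); L=P[(P[:,2]>.19)&(np.hypot(*(P[:,:2]-p[:2]).T)>.07)&(np.hypot(*(P[:,:2]-p[:2]).T)<.087)]
L=L[(L[:,:2]-p[:2])@Mj[:2,0]>.03]; print("lip",L.mean(0),L[:,2].max(),np.degrees(np.arctan2(*(L.mean(0)[:2]-p[:2])[::-1])))
im=np.hstack([a[0][150:420,200:450],b[0][100:370,180:440]]); cv2.imwrite("pics/m3.png",im[:,:,::-1])
path([at(-120,t,z) for t,z in((28,.18),(52,.13),(72,.085))],deg=7.5)
E
```

```text
model foot [ 0.6032 -0.1156  0.1071] [[-0.496, 0.868, -0.004], [-0.868, -0.496, 0.001], [-0.001, 0.004, 1.0]]
seen [ 0.604  -0.1139 -0.0125 -0.0104] 5052
lip [ 0.56703291 -0.17906402  0.19898911] 0.20740203455898154 -119.56357988478524
[-0.27, 0.01, -0.59, 0.0, 0.16, 0.0, 1] e0.000 m0.67 v1.0
[-0.19, 0.01, -0.62, 0.0, 0.15, 0.0, 1] e0.000 m0.77 v1.0
[-0.12, 0.01, -0.64, 0.0, 0.16, 0.0, 1] e0.000 m0.88 v1.1
[-0.04, 0.0, -0.66, 0.01, 0.15, 0.01, 1] e0.000 m0.99 v1.1
-- wp [ 0.646 -0.039  0.208] [-0.16  0.13  1.57 -0.03  1.46  0.37] 4
[-0.34, 0.0, -0.21, -0.0, 0.13, -0.0, 1] e0.000 m0.98 v1.0
[-0.31, 0.0, -0.24, -0.0, 0.13, -0.0, 1] e0.000 m0.94 v1.0
[-0.29, 0.0, -0.27, -0.0, 0.14, -0.0, 1] e0.000 m0.91 v1.1
[-0.25, 0.01, -0.3, -0.0, 0.13, -0.01, 1] e0.000 m0.88 v1.1
-- wp [ 0.633 -0.061  0.226] [-0.38  0.01  1.7   0.38  1.39  0.08] 4
[-0.65, -0.0, -0.24, -0.0, 0.15, 0.0, 1] e0.000 m0.85 v1.2
[-0.61, -0.01, -0.32, -0.0, 0.15, 0.0, 1] e0.000 m0.81 v1.2
[-0.58, -0.0, -0.39, -0.0, 0.15, 0.0, 1] e0.000 m0.79 v1.1
-- wp [ 0.612 -0.097  0.225] [-0.59  0.01  1.79  0.74  1.45 -0.21] 3
```

View pics/m3.png

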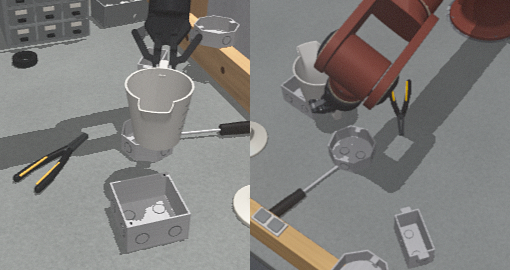

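Crops: the jug is upright just behind the box with its lip aimed at it. The measured lip yaw is -119.6° and the axis agrees with the model within 2 mm. I tip it now.

Emit:
jog_arm:
  plan:
    - [-0.27,0.01,-0.59,0,0.16,0,-1]
    - [-0.19,0.01,-0.62,0,0.15,0,-1]
    - [-0.12,0.01,-0.64,0,0.16,0,-1]
    - [-0.04,0,-0.66,0.01,0.15,0.01,-1]
    - [-0.34,0,-0.21,0,0.13,0,-1]
    - [-0.31,0,-0.24,0,0.13,0,-1]
    - [-0.29,0,-0.27,0,0.14,0,-1]
    - [-0.25,0.01,-0.3,0,0.13,-0.01,-1]

```text
t: 9.8
tool_pos: [0.6325, -0.0619, 0.227]
tool_rot: [-2.517, -1.461, -0.492]
contact_force: [-0.2, 0.7, -3.2]
opening: 0.0145
grip_force: 107.7
```

Emit:
jog_arm:
  plan:
    - [-0.65,0,-0.24,0,0.15,0,-1]
    - [-0.61,-0.01,-0.32,0,0.15,0,-1]
    - [-0.58,0,-0.39,0,0.15,0,-1]

```text
t: 10.1
tool_pos: [0.6116, -0.0981, 0.2258]
tool_rot: [-2.279, -1.324, -0.883]
contact_force: [0.2, 0.3, -3.1]
opening: 0.0142
grip_force: 107.6
```

```bash
python3 - <<'E'
from pour import *
f,Mj=jug(); print("lip",(f+Mj@[.082,0,.105]).round(4),"tip",np.degrees(np.arctan2(-Mj[2,0],Mj[2,2])))
path([at(-120,t,z) for t,z in((95,.082),(112,.08))],deg=4)
E
```

```text
lip [ 0.5615 -0.1891  0.0858] tip 72.17547372623633
[-0.24, -0.0, -0.51, -0.0, 0.08, 0.0, 1] e0.000 m0.78 v0.6
[-0.21, -0.0, -0.52, -0.0, 0.09, 0.0, 1] e0.000 m0.77 v0.6
[-0.17, -0.0, -0.53, -0.0, 0.08, 0.0, 1] e0.000 m0.77 v0.5
[-0.14, -0.0, -0.54, -0.0, 0.09, 0.0, 1] e0.000 m0.76 v0.6
[-0.1, -0.0, -0.55, -0.0, 0.08, 0.0, 1] e0.000 m0.76 v0.5
[-0.06, -0.01, -0.56, -0.0, 0.09, 0.01, 1] e0.000 m0.76 v0.5
-- wp [ 0.58  -0.152  0.251] [-0.81  0.09  1.82  1.06  1.68 -0.43] 6
[-0.19, -0.0, -0.48, -0.0, 0.07, -0.0, 1] e0.000 m0.76 v0.4
[-0.16, -0.0, -0.49, -0.0, 0.08, -0.0, 1] e0.000 m0.76 v0.4
[-0.13, -0.0, -0.49, -0.0, 0.07, -0.0, 1] e0.000 m0.76 v0.4
[-0.11, -0.0, -0.5, -0.0, 0.08, -0.0, 1] e0.000 m0.77 v0.4
[-0.08, -0.0, -0.51, -0.0, 0.07, -0.01, 1] e0.000 m0.76 v0.4
-- wp [ 0.555 -0.196  0.254] [-0.93  0.23  1.81  1.25  1.86 -0.55] 5
```

Emit:
jog_arm:
  plan:
    - [-0.24,0,-0.51,0,0.08,0,-1]
    - [-0.21,0,-0.52,0,0.09,0,-1]
    - [-0.17,0,-0.53,0,0.08,0,-1]
    - [-0.14,0,-0.54,0,0.09,0,-1]
    - [-0.1,0,-0.55,0,0.08,0,-1]
    - [-0.06,-0.01,-0.56,0,0.09,0.01,-1]

```text
t: 10.7
tool_pos: [0.5806, -0.1516, 0.2508]
tool_rot: [-1.968, -1.133, -1.251]
contact_force: [-0.2, -0.3, -1.4]
opening: 0.0143
grip_force: 107.7
```

Emit:
jog_arm:
  plan:
    - [-0.19,0,-0.48,0,0.07,0,-1]
    - [-0.16,0,-0.49,0,0.08,0,-1]
    - [-0.13,0,-0.49,0,0.07,0,-1]
    - [-0.11,0,-0.5,0,0.08,0,-1]
    - [-0.08,0,-0.51,0,0.07,-0.01,-1]
    - [0,0,0,0,0,0,-1]
    - [0,0,0,0,0,0,-1]
    - [0,0,0,0,0,0,-1]

```text
t: 11.5
tool_pos: [0.5561, -0.1958, 0.2545]
tool_rot: [-1.715, -0.995, -1.484]
contact_force: [-0.5, -0.2, -0.8]
opening: 0.0143
grip_force: 107.9
```

Emit:
jog_arm:
  plan:
    - [0,0,0,0,0,0,-1]
    - [0,0,0,0,0,0,-1]
    - [0,0,0,0,0,0,-1]
    - [0,0,0,0,0,0,-1]
    - [0,0,0,0,0,0,-1]
    - [0,0,0,0,0,0,-1]
    - [0,0,0,0,0,0,-1]
    - [0,0,0,0,0,0,-1]

```text
t: 12.3
tool_pos: [0.5558, -0.1965, 0.2537]
tool_rot: [-1.715, -0.992, -1.485]
contact_force: [0.5, 0.5, -2.0]
opening: 0.0141
grip_force: 107.9
```

```bash
python3 - <<'E'
from pour import *
a=grab("side","s4"); b=grab("scene","c4"); f,Mj=jug(); print("lip",(f+Mj@[.082,0,.105]).round(4),"tip",np.degrees(np.arctan2(-Mj[2,0],Mj[2,2])))
im=np.hstack([a[0][150:420,200:450],b[0][80:350,130:390]]); cv2.imwrite("pics/m4.png",cv2.resize(im,None,fx=1.5,fy=1.5)[:,:,::-1])
E
```

```text
lip [ 0.5615 -0.1896  0.0796] tip 111.65458431366541
```

View pics/m4.png

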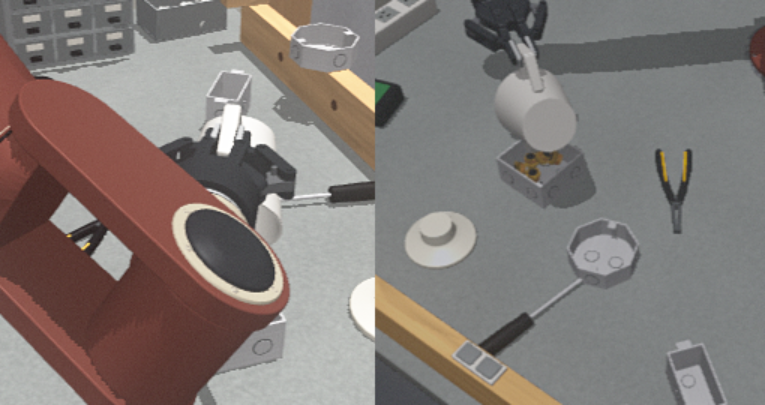

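The scene crop (right) shows the jug tipped over the box with bushes lying in it around (540,165), and nothing spilled on the bench. I raise the jug and right it.

```bash
python3 - <<'E'
from pour import *
path([at(-120,112,.12),at(-120,70,.17),at(-120,0,.23)],deg=8)
E
```

```text
[0.67, -0.01, -0.1, -0.0, 0.0, 0.0, 1] e0.000 m0.75 v0.2
[0.66, -0.02, -0.1, -0.0, 0.0, 0.0, 1] e0.000 m0.74 v0.2
[0.67, -0.01, -0.11, -0.0, 0.01, 0.0, 1] e0.000 m0.73 v0.2
-- wp [ 0.555 -0.196  0.294] [-0.93  0.17  1.8   1.27  1.89 -0.48] 3
[0.23, 0.0, 0.97, 0.0, -0.16, 0.0, 1] e0.000 m0.78 v0.8
[0.35, 0.0, 0.93, 0.0, -0.16, 0.0, 1] e0.000 m0.79 v0.9
[0.47, 0.0, 0.88, 0.0, -0.15, 0.0, 1] e0.000 m0.80 v0.9
[0.57, 0.0, 0.82, 0.0, -0.16, 0.0, 1] e0.000 m0.82 v1.0
[0.66, 0.0, 0.75, 0.0, -0.15, 0.0, 1] e0.000 m0.84 v1.0
[0.75, 0.0, 0.66, 0.0, -0.16, 0.0, 1] e0.000 m0.87 v1.2
-- wp [ 0.614 -0.093  0.306] [-0.57 -0.06  1.71  0.7   1.54 -0.09] 6
[-0.23, -0.0, 0.76, 0.0, -0.17, -0.0, 1] e0.000 m0.89 v1.3
[-0.13, -0.0, 0.79, 0.0, -0.17, -0.0, 1] e0.000 m0.91 v1.3
[-0.02, -0.0, 0.8, 0.0, -0.17, -0.0, 1] e0.000 m0.93 v1.4
[0.08, -0.0, 0.79, 0.0, -0.17, -0.0, 1] e0.000 m0.95 v1.3
[0.19, -0.0, 0.77, 0.0, -0.17, -0.0, 1] e0.000 m0.98 v1.3
[0.29, -0.0, 0.74, 0.0, -0.18, -0.0, 1] e0.000 m0.91 v1.3
[0.39, -0.0, 0.69, 0.0, -0.17, -0.0, 1] e0.000 m0.79 v1.2
[0.48, -0.0, 0.64, 0.0, -0.18, -0.0, 1] e0.000 m0.68 v1.2
[0.57, -0.01, 0.56, 0.0, -0.17, -0.0, 1] e0.000 m0.57 v1.0
-- wp [ 0.642 -0.045  0.174] [ 0.    0.33  1.46 -0.45  1.63  0.56] 9
```

Emit:
jog_arm:
  plan:
    - [0.67,-0.01,-0.1,0,0,0,-1]
    - [0.66,-0.02,-0.1,0,0,0,-1]
    - [0.67,-0.01,-0.11,0,0.01,0,-1]
    - [0.23,0,0.97,0,-0.16,0,-1]
    - [0.35,0,0.93,0,-0.16,0,-1]
    - [0.47,0,0.88,0,-0.15,0,-1]
    - [0.57,0,0.82,0,-0.16,0,-1]
    - [0.66,0,0.75,0,-0.15,0,-1]

```text
t: 13.2
tool_pos: [0.6048, -0.11, 0.3066]
tool_rot: [-2.224, -1.286, -0.968]
contact_force: [0.1, -0.4, -1.1]
opening: 0.014
grip_force: 107.8
```

Emit:
jog_arm:
  plan:
    - [0.75,0,0.66,0,-0.16,0,-1]
    - [-0.23,0,0.76,0,-0.17,0,-1]
    - [-0.13,0,0.79,0,-0.17,0,-1]
    - [-0.02,0,0.8,0,-0.17,0,-1]
    - [0.08,0,0.79,0,-0.17,0,-1]
    - [0.19,0,0.77,0,-0.17,0,-1]
    - [0.29,0,0.74,0,-0.18,0,-1]
    - [0.39,0,0.69,0,-0.17,0,-1]

```text
t: 14.0
tool_pos: [0.6371, -0.0545, 0.2057]
tool_rot: [2.596, 1.496, -0.32]
contact_force: [-0.7, -0.2, -2.1]
opening: 0.0141
grip_force: 107.7
```

Emit:
jog_arm:
  plan:
    - [0.48,0,0.64,0,-0.18,0,-1]
    - [0.57,-0.01,0.56,0,-0.17,0,-1]
    - [0,0,0,0,0,0,-1]
    - [0,0,0,0,0,0,-1]

```text
t: 14.4
tool_pos: [0.6423, -0.0436, 0.1736]
tool_rot: [2.434, 1.406, -0.646]
contact_force: [0.0, 0.1, -0.7]
opening: 0.0144
grip_force: 107.8
```

```bash
python3 - <<'E'
from pour import *
a=grab("side","s5"); b=grab("scene","c5"); f,Mj=jug(); print("foot",f.round(4),Mj.round(3).tolist())
cv2.imwrite("pics/m5.png",np.hstack([cv2.resize(a[0][290:410,290:410],(400,400)),cv2.resize(b[0][140:280,170:310],(400,400))])[:,:,::-1])
home=tcp(np.array([.538,.253,.06]),Rz(np.radians(5.5))); path([home],deg=8)
E
```

```text
foot [ 0.6027 -0.1177  0.127 ] [[-0.502, 0.865, -0.006], [-0.865, -0.502, -0.001], [-0.004, 0.004, 1.0]]
[0.47, -0.85, -0.06, -0.08, 0.0, -0.13, 1] e0.000 m0.55 v0.6
[0.55, -0.8, -0.11, -0.08, 0.0, -0.13, 1] e0.000 m0.53 v0.6
[0.63, -0.73, -0.15, -0.08, 0.0, -0.14, 1] e0.000 m0.51 v0.7
[0.7, -0.64, -0.2, -0.08, 0.0, -0.13, 1] e0.000 m0.50 v0.6
[0.77, -0.55, -0.24, -0.08, 0.0, -0.14, 1] e0.000 m0.48 v0.7
[0.82, -0.45, -0.27, -0.08, 0.0, -0.13, 1] e0.000 m0.47 v0.7
[0.86, -0.35, -0.29, -0.08, 0.0, -0.13, 1] e0.000 m0.46 v0.7
[0.89, -0.24, -0.31, -0.08, 0.0, -0.14, 1] e0.000 m0.46 v0.8
[0.91, -0.12, -0.32, -0.08, 0.0, -0.13, 1] e0.000 m0.46 v0.8
[0.92, -0.01, -0.33, -0.08, 0.0, -0.13, 1] e0.000 m0.46 v0.8
[0.91, 0.11, -0.32, -0.08, 0.0, -0.14, 1] e0.000 m0.47 v0.9
[0.9, 0.23, -0.31, -0.07, 0.0, -0.13, 1] e0.000 m0.47 v0.9
[0.87, 0.33, -0.3, -0.08, 0.01, -0.14, 1] e0.000 m0.43 v1.2
[0.83, 0.45, -0.27, -0.07, 0.0, -0.13, 1] e0.000 m0.40 v1.0
[0.77, 0.54, -0.24, -0.08, 0.01, -0.14, 1] e0.000 m0.37 v1.4
[0.71, 0.64, -0.19, -0.07, 0.0, -0.13, 1] e0.000 m0.34 v1.2
[0.65, 0.72, -0.16, -0.08, 0.01, -0.14, 1] e0.000 m0.32 v1.5
[0.56, 0.79, -0.1, -0.08, 0.0, -0.13, 1] e0.000 m0.29 v1.5
-- wp [0.455 0.244 0.109] [ 0.44 -0.4   2.29 -0.24  0.77 -1.1 ] 18
```

View pics/m5.png

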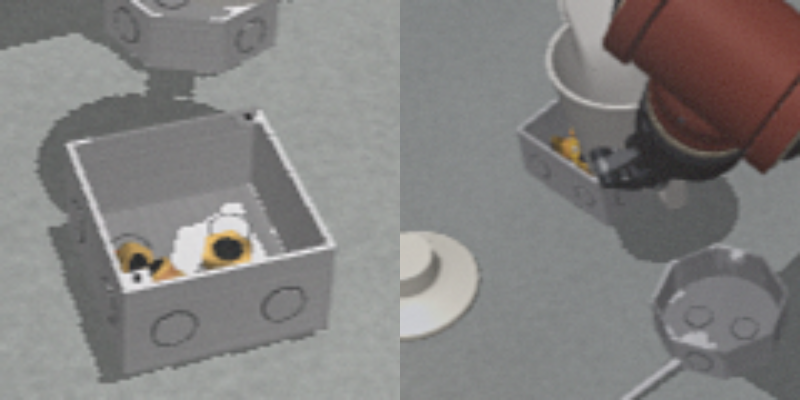

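The left (side) crop shows bushes in the box, some hidden behind the near wall. Nothing is on the bench around it. I carry the jug back, then count from the scene camera with a clear view.

Emit:
jog_arm:
  plan:
    - [0.47,-0.85,-0.06,-0.08,0,-0.13,-1]
    - [0.55,-0.8,-0.11,-0.08,0,-0.13,-1]
    - [0.63,-0.73,-0.15,-0.08,0,-0.14,-1]
    - [0.7,-0.64,-0.2,-0.08,0,-0.13,-1]
    - [0.77,-0.55,-0.24,-0.08,0,-0.14,-1]
    - [0.82,-0.45,-0.27,-0.08,0,-0.13,-1]
    - [0.86,-0.35,-0.29,-0.08,0,-0.13,-1]
    - [0.89,-0.24,-0.31,-0.08,0,-0.14,-1]

```text
t: 15.3
tool_pos: [0.559, 0.0832, 0.147]
tool_rot: [1.409, 2.253, -0.359]
contact_force: [-0.6, -0.3, -1.0]
opening: 0.0143
grip_force: 107.8
```

```bash
python3 - <<'E'
from pour import *
b=grab("scene","c6"); f,Mj=jug()
cv2.imwrite("pics/m6.png",np.hstack([cv2.resize(b[0][150:230,200:280],(400,400),interpolation=2),cv2.resize(b[0][140:340,230:430],(400,400))])[:,:,::-1])
home=tcp(np.array([.538,.253,.03]),Rz(np.radians(5.5))); path([home],deg=8)
E
```

```text
[0.89, -0.09, -0.17, -0.07, 0.0, -0.12, 1] e0.000 m0.46 v0.7
[0.89, 0.0, -0.17, -0.07, 0.0, -0.12, 1] e0.000 m0.46 v0.7
[0.89, 0.09, -0.17, -0.07, 0.0, -0.12, 1] e0.000 m0.47 v0.8
[0.87, 0.19, -0.16, -0.07, 0.0, -0.12, 1] e0.000 m0.47 v0.8
[0.85, 0.28, -0.15, -0.07, 0.0, -0.12, 1] e0.000 m0.43 v0.8
[0.82, 0.36, -0.13, -0.07, 0.0, -0.12, 1] e0.000 m0.40 v0.9
[0.78, 0.44, -0.11, -0.07, 0.01, -0.12, 1] e0.000 m0.37 v1.1
[0.74, 0.52, -0.08, -0.07, 0.0, -0.12, 1] e0.000 m0.34 v1.1
[0.68, 0.59, -0.05, -0.07, 0.01, -0.12, 1] e0.000 m0.32 v1.3
[0.63, 0.66, -0.01, -0.07, 0.0, -0.13, 1] e0.000 m0.29 v1.3
[0.55, 0.72, 0.02, -0.06, 0.01, -0.12, 1] e0.000 m0.28 v1.3
-- wp [0.455 0.244 0.079] [ 0.44 -0.35  2.3  -0.26  0.71 -1.07] 11
```

View pics/m6.png

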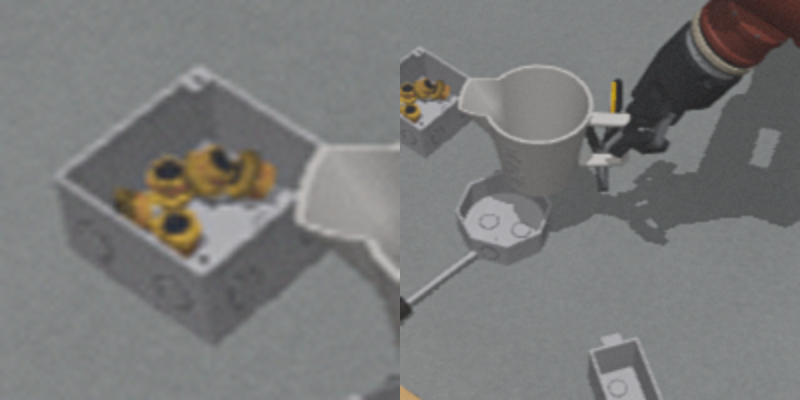

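The enlarged box (left) shows five bushes, around (170,180), (215,170), (255,175), (180,225) and (130,205). The jug (right) is empty. I continue back to the jug's old place.

Emit:
jog_arm:
  plan:
    - [0.89,-0.09,-0.17,-0.07,0,-0.12,-1]
    - [0.89,0,-0.17,-0.07,0,-0.12,-1]
    - [0.89,0.09,-0.17,-0.07,0,-0.12,-1]
    - [0.87,0.19,-0.16,-0.07,0,-0.12,-1]
    - [0.85,0.28,-0.15,-0.07,0,-0.12,-1]
    - [0.82,0.36,-0.13,-0.07,0,-0.12,-1]
    - [0.78,0.44,-0.11,-0.07,0.01,-0.12,-1]
    - [0.74,0.52,-0.08,-0.07,0,-0.12,-1]

```text
t: 16.15
tool_pos: [0.4871, 0.199, 0.0981]
tool_rot: [0.318, 2.587, -0.072]
contact_force: [0.8, -0.5, -1.8]
opening: 0.0144
grip_force: 107.8
```

Emit:
jog_arm:
  plan:
    - [0.68,0.59,-0.05,-0.07,0.01,-0.12,-1]
    - [0.63,0.66,-0.01,-0.07,0,-0.13,-1]
    - [0.55,0.72,0.02,-0.06,0.01,-0.12,-1]
    - [0,0,0,0,0,0,-1]
    - [0,0,0,0,0,0,-1]

```text
t: 16.65
tool_pos: [0.4603, 0.2422, 0.0796]
tool_rot: [-0.111, 2.617, 0.028]
contact_force: [0.3, -0.8, -1.8]
opening: 0.014
grip_force: 107.8
```

```bash
python3 - <<'E'
from pour import *
a=grab("side","s7"); b=grab("scene","c7"); f,Mj=jug(); print("model foot",f.round(4),Mj.round(3).tolist())
def res(p,s):
    ax=np.array([p[2],p[3],1]); ax/=np.linalg.norm(ax); v=s-[p[0],p[1],f[2]]; h=v@ax; r=np.linalg.norm(v-np.outer(h,ax),axis=1); return r-(.04+.016*h/.105)
P=np.vstack([cloud(g[1],g[2],g[3])[g[1]>0].reshape(-1,3) for g in(a,b)])
p=np.r_[f[:2],0,0]; s=P[(np.hypot(*(P[:,:2]-p[:2]).T)<.09)&(P[:,2]>f[2]+.003)&(P[:,2]<.15)]
for _ in range(8):
    k=s[np.abs(res(p,s))<.008]; p=least_squares(res,p,args=(k,),loss="soft_l1",f_scale=.002).x
r=np.hypot(*(s[:,:2]-p[:2]).T); print("seen",p.round(4),len(k),"rim top z",np.percentile(s[(r>.05)&(r<.058)][:,2],99))
path([tcp(np.array([.538,.253,.002]),Rz(np.radians(5.5)))],deg=8,frac=.004)
E
```

```text
model foot [0.5431 0.2508 0.0305] [[0.996, -0.084, -0.001], [0.084, 0.996, 0.001], [0.001, -0.001, 1.0]]
seen [0.5414 0.2489 0.0066 0.0006] 4401 rim top z 0.13099698370815163
[0.15, 0.01, 0.19, -0.0, 0.0, -0.0, 1] e0.000 m0.28 v0.1
[0.15, 0.01, 0.18, -0.0, 0.0, -0.0, 1] e0.000 m0.28 v0.1
[0.16, 0.02, 0.19, -0.0, 0.0, -0.0, 1] e0.000 m0.28 v0.1
[0.15, 0.01, 0.18, -0.0, 0.0, -0.0, 1] e0.000 m0.27 v0.1
[0.16, 0.02, 0.19, -0.0, 0.0, -0.01, 1] e0.000 m0.27 v0.1
[0.15, 0.01, 0.18, -0.01, 0.0, -0.0, 1] e0.000 m0.27 v0.1
-- wp [0.455 0.244 0.051] [ 0.44 -0.29  2.31 -0.28  0.64 -1.04] 6
```

Emit:
jog_arm:
  plan:
    - [0.12,0,0.22,0,0,0,-1]
    - [0.12,0,0.22,0,0,0,-1]
    - [0.12,0,0.22,0,0,0,-1]
    - [0.12,0,0.22,0,0,0,-1]
    - [0.05,0,0.09,0,0,0,-1]
    - [0,0,0,0,0,0,-1]

```text
t: 17.35
tool_pos: [0.4596, 0.243, 0.0555]
tool_rot: [-0.117, 2.619, 0.028]
contact_force: [0.5, 0.6, -1.2]
opening: 0.0142
grip_force: 107.8
```

Emit:
jog_arm:
  plan:
    - [0.03,0,0.05,0,0,0,-1]
    - [0.03,0,0.05,0,0,0,-1]
    - [0,0,0,0,0,0,-1]

```text
t: 17.65
tool_pos: [0.4603, 0.2433, 0.0544]
tool_rot: [-0.116, 2.617, 0.029]
contact_force: [-0.5, -0.1, 1.9]
opening: 0.0143
grip_force: 108.2
```

Contact has begun at the same tool height as at the pick. I release.

Emit:
jog_arm:
  plan:
    - [0.02,0,0.03,0,0,0,-1]
    - [0,0,0,0,0,0,-0.4]
    - [0,0,0,0,0,0,0]
    - [0,0,0,0,0,0,0.5]
    - [0,0,0,0,0,0,1]
    - [0,0,0,0,0,0,1]
    - [0,0,0,0,0,0,1]
    - [0,0,0,0,0,0,1]
  grip_force: 30

```text
t: 18.45
tool_pos: [0.4595, 0.2429, 0.0527]
tool_rot: [-0.116, 2.619, 0.028]
contact_force: [-0.2, 0.6, -0.1]
opening: 0.0852
grip_force: 0.0
```

Emit:
jog_arm:
  plan:
    - [0,0,-0.5,0,0,0,1]
    - [0,0,-0.9,0,0,0,1]
    - [0,0,-0.9,0,0,0,1]
    - [0,0,-0.9,0,0,0,1]
    - [0,0,-0.9,0,0,0,1]
    - [0,0,-0.9,0,0,0,1]
    - [0,0,-0.9,0,0,0,1]
    - [0,0,0,0,0,0,1]

```text
t: 19.25
tool_pos: [0.4019, 0.2388, 0.1581]
tool_rot: [-0.116, 2.614, 0.032]
contact_force: [0.9, -0.0, 0.4]
opening: 0.0856
grip_force: 0.0
```

```bash
python3 - <<'E'
from pour import *
a=grab("side","s8"); b=grab("scene","c8"); f=np.array([.541,.249,0])
def res(p,s):
    ax=np.array([p[2],p[3],1]); ax/=np.linalg.norm(ax); v=s-[p[0],p[1],0]; h=v@ax; r=np.linalg.norm(v-np.outer(h,ax),axis=1); return r-(.04+.016*h/.105)
P=np.vstack([cloud(g[1],g[2],g[3])[g[1]>0].reshape(-1,3) for g in(a,b)])
p=np.r_[f[:2],0,0]; s=P[(np.hypot(*(P[:,:2]-p[:2]).T)<.09)&(P[:,2]>.008)&(P[:,2]<.115)]
for _ in range(8):
    k=s[np.abs(res(p,s))<.008]; p=least_squares(res,p,args=(k,),loss="soft_l1",f_scale=.002).x
r=np.hypot(*(s[:,:2]-p[:2]).T); print("seen",p.round(4),len(k),"rim top z",np.percentile(s[(r>.05)&(r<.058)][:,2],99))
for n,g in(("side",a),("scene",b)):
    Q=cloud(g[1],g[2],g[3])[g[1]>0].reshape(-1,3); nb=Q[(np.hypot(*(Q[:,:2]-BOX).T)<.1)&(Q[:,2]>.045)]
    print(n,cv2.minAreaRect(nb[:,:2].astype(np.float32)*1000))
cv2.imwrite("pics/m8.png",np.hstack([cv2.resize(a[0][100:440,100:500],(400,340)),cv2.resize(b[0][140:340,200:440],(400,340))])[:,:,::-1])
print(ctrl.get_obs()["contact_force"],ctrl.get_obs()["tool_pos"])
E
```

```text
seen [ 0.5418  0.2513  0.0073 -0.0112] 4298 rim top z 0.10661855599721512
side ((551.8820190429688, -203.7568359375), (106.36822509765625, 102.96552276611328), 86.24700164794922)
scene ((553.008544921875, -202.67477416992188), (106.37508392333984, 105.86427307128906), 86.50320434570312)
[-0.07062229 -0.71877148 -0.16326992] [0.40123392 0.23808614 0.15517119]
```

View pics/m8.png

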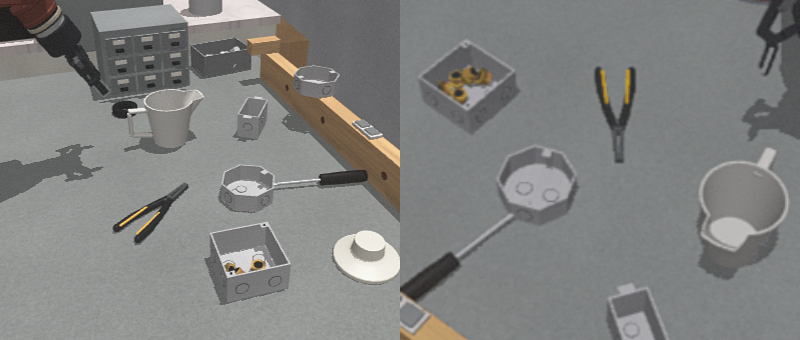

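The final crops show the empty jug standing upright and released, the box in its place with the bushes inside, and the other things where they were. The gripper is clear of everything.

```bash
python3 -c "
from station import ctrl
print(ctrl.finish_job())"
```

```text
the job is handed in; nothing more can be done
None
```

Handed in at about 19 s: all five bushes are in the square box, the empty jug stands upright and released on the bench, and the box measured within about 1 mm of its start; the other things look unmoved. The judge returned no verdict.

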